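Heft the salt tins and hold up the fullest

ROBOT

A 7-joint arm with a two-finger parallel gripper is mounted at the origin on the work surface. World frame = base frame: x ahead of the robot, y to its left, z up, the work surface at z = 0. Lengths are in mm, angles in rad, forces in N, time in s.
With the tool pointing down it reaches from about 400 to 875 mm from the base axis. Payload 4.4 kg.
Tool frame: the origin (TCP) lies on the centre line of the jaws, within the pads' length; the fingertips stand 25 mm ahead of it and the grasp point (between the pads) lies 6 mm ahead of it; z points along the fingers, x is the direction in which the jaws open and shut, and the axes are right-handed (so a half turn about z gives the same grasp; the last joint's range is limited). The gripper opens to 85 mm and grips with 20 to 120 N. Pads are 22 mm wide; open, the fingers measure 114 mm over their backs; the gripper's body (76 mm by 85 mm) begins 54 mm behind the grasp point. The pads swing forward as they close: fully open they stand 13 mm farther back than shut.
Start: joints at [-1.335, 0.628, 0.038, 1.517, -0.027, 0.996, -0.02], TCP at [193.182, 620.643, 256.313] pointing down, gripper open.
Joint ranges: [-3.06, 3.06], [-0.37, 2.12], [-1.25, 1.32], [0.18, 2.47], [-1.1, 4.24], [0.23, 1.98], [-2.94, 2.94]. Speed limits (rad/s): [2.57, 2.57, 3.14, 3.14, 3.14, 3.14, 3.14].

INTERFACE

Orientations are given as [roll, pitch, yaw] about the fixed x, y, z axes, in that order (R = Rz(yaw) Ry(pitch) Rx(roll)).
In Python, from cell import ctrl, cams gives the robot as it stands. The module is installed in compiled form; this text tells all that it offers.
- The arm moves only by the tool step_arm, never from a script. Its arguments are lists of equal length, an entry for each row: "linear": the shift along the tool's x, y, z in mm, a list of three; "yaw": the turn about the tool's z in rad; "gripper": the opening, from -1 (shut) to 1 (fully open). A call has 1 to 8 rows; each row is the pose to reach, as a shift and turn from the pose commanded when the call began, along the tool's axes at that moment; what a row does not reach only later rows make up. A row lasts 1/12 s, in which the tool goes at most 41.7 mm and 7.16 degrees, less where a joint would pass 70% of its speed; a pose out of reach is approached as far as the arm can. A call with a gripper value outside its range is refused whole. The fingers move at their own pace and stop on an object; the grip force is fixed at half the most. Time passes only in rows, so rows that repeat a pose let the fingers close. It gives the time, the measured TCP pose, the force and the opening at its end, in the units of the state.
- ctrl.read_state(): the state, without advancing time (a new reading comes with each control period).
- cams.get_image(name): name is "side" or "top" or "wrist"; returns a dict with "frame" (400x640x3 uint8, red, green, blue), "depth" (400x640 float32, mm along the optical axis (not along the pixel's ray), 0 where there is no reading), "intrinsics" (3x3 intrinsics, pixels), "cam_to_world" (4x4, takes a point from camera to world coordinates). Camera axes: x right, y down, z forward; pixel columns grow to the right and rows downward; lengths in mm; the calibration is good to about 2 mm. A picture is of the moment at which its call begins.
- ctrl.finish_job(): hands the job in, once; it reports no verdict.
Trained networks look in the newest picture that a camera, given by its name, has taken for a name from the list of things; names that differ only in an ending like _2 or _b are one class to them, and where a whole thing is asked for, a point or a joint stands for the part that bears it (a point fixed in the world has none). Each returns a list of dicts, best first, with "conf" (0 to 1); they miss things now and then, are a little off and sometimes report something else, mostly with a low value. They report only what shows in the picture. A call takes as long as a camera call. They do not tell look-alikes from the thing itself.
- cams.regions_of(camera, name): "pixels" (400x640 bool, what is visible of it) and "pixel" ([column, row] in pixels, amid what is visible of it).
The state is a dict: "clock": time; "qpos": joint angles; "qd": joint speeds; "tau": joint torques, N m; "eef_pos": TCP position; "tool_rot": TCP orientation; "force": force on the tool from outside, world axes, zero at the start; "torque": the same for the moment, N m; "width": finger opening in mm.
Only numpy, scipy, OpenCV 4.12 (cv2) and the standard library are available. Lean on these libraries where they do the work, as an engineer would, in place of code of your own. Each camera call takes 0.05 s, during which the arm holds its last target.

TASK

One of the three identical closed steel tins on the teak board still holds the whole lump of rock salt and is clearly the heaviest; the others hold only leftovers. Heft all three one at a time, the robot's left one first, then the middle, then the right, lifting each at least 5 cm off the board for about a second and standing each lighter tin back where it was. Finish while still holding the heaviest tin upright in the gripper with its base at least 15 cm above the counter, and leave the other things on the counter alone.

Things in the scene. Friction and masses are not known exactly. Their poses are not given: they have to be found in the camera images.
- board: fixed teak board, 120 (x) x 420 (y) x 18 mm high, on the counter (counter at z = 0); the tins stand on its top in a row along its y axis, about 130 mm apart. Origin: centre of its underside.
- tin_1: closed round steel tin, 62 mm diameter, 103 mm tall, lid fixed on; the robot's left one (greatest y of the three) of three that look alike and weigh 0.15 to 0.6 kg; what it holds shifts about by a few mm inside. The heaviest is at least 0.15 kg heavier than either of the others and may be any of the three. Origin: centre of its underside; z up its axis.
- tin_2: closed round steel tin, 62 mm diameter, 103 mm tall, lid fixed on; the robot's middle one (between the others) of three that look alike and weigh 0.15 to 0.6 kg; what it holds shifts about by a few mm inside. The heaviest is at least 0.15 kg heavier than either of the others and may be any of the three. Origin: centre of its underside; z up its axis.
- tin_3: closed round steel tin, 62 mm diameter, 103 mm tall, lid fixed on; the robot's right one (least y of the three) of three that look alike and weigh 0.15 to 0.6 kg; what it holds shifts about by a few mm inside. The heaviest is at least 0.15 kg heavier than either of the others and may be any of the three. Origin: centre of its underside; z up its axis.
- vati: small steel bowl, 76 mm diameter, 42 mm high, on the robot's side of the board; leave alone. Origin: centre of its underside.
- scraper: scraper with yellow silicone blade lying on the robot's side of the board, 205 mm long, 50 mm wide, 12 mm high; leave alone. Origin: on its underside near mid-length; x along it to the blade.
- pot: white ceramic pot with two black loop handles (about 30 mm out each side), 90 mm diameter, 75 mm high, beyond the board; leave alone. Origin: centre of its underside.
- jar: closed glass jar, 76 mm diameter, 120 mm high, beyond the board; leave alone. Origin: centre of its underside.
- tiffin: closed plastic lunch box, 94 x 134 x 62 mm high, beyond the board; leave alone. Origin: centre of its underside.
- spoon: steel spoon, 170 mm long, lying past the board's left end; leave alone. Origin: on its underside; x along it to the bowl.
- tumbler: steel tumbler, 64 mm diameter, 85 mm high, past the board's right end; leave alone. Origin: centre of its underside.
Mind the look-alikes: they are no part of the job. What is shaped like the tin_1 but red or yellow is not meant.

How it is judged:
By the outcome, as a careful person would: the job done as asked, in the order asked, and still so for the second after the job is handed in, while the arm keeps its last pose, push and grip.
It also fails if it takes over 67 s, if anything falls off the work surface, if the arm or the gripper's body presses on something with over 40 N, if the wrist force passes 120 N, or if a joint passes its speed limit or range.

## Working session

There is one attempt and no reset: what is moved stays moved. The work goes in short steps, Python scripts to look and compute and a tool call to move; the robot and the scene stay as the last step left them, time stands still between calls to the robot, and variables do not carry over. Pictures are saved under pics/ and viewed, and the job is handed in when it is done.

Besides the shell and the picture viewer there is one more tool, called after ">>>" by a JSON object that holds its "method" and its "body". step_arm: Moves the arm, as the interface text tells. Its arguments: {"type":"object","properties":{"linear":{"type":"array"},"yaw":{"type":"array"},"gripper":{"type":"array"}},"required":["linear","yaw","gripper"]}

```bash
mkdir -p pics; cat > h.py <<'E'
import numpy as np, cv2
from cell import ctrl, cams
def save(n,im): cv2.imwrite('pics/'+n, cv2.cvtColor(im,cv2.COLOR_RGB2BGR))
def cloud(d,mask):
    v,u=np.nonzero(mask&(d['depth']>0)); z=d['depth'][v,u]; K=d['intrinsics']
    p=np.stack([(u-K[0,2])*z/K[0,0],(v-K[1,2])*z/K[1,1],z,np.ones_like(z)])
    return (d['cam_to_world']@p)[:3].T
E
python3 - <<'E'
from h import *
s=ctrl.read_state()
for k in s: print(k,np.round(s[k],3))
for c in ['top','side']:
    d=cams.get_image(c); save(c+'1.png',d['frame'])
    for n in ['tin_1','vati','pot','jar','tiffin','tumbler','board']:
        for r in cams.regions_of(c,n)[:6]:
            p=cloud(d,r['pixels'])
            if len(p): 
                t=p[p[:,2]>np.percentile(p[:,2],95)-4]
                print(c,n,round(r['conf'],2),r['pixel'],'top',t.mean(0).round(),'min',np.percentile(p,2,axis=0).round(),'max',np.percentile(p,98,axis=0).round(),len(p), d['frame'][r['pixels']].mean(0).round())
E
```

```text
clock 0.0
qpos [-1.335  0.629  0.038  1.518 -0.027  0.996 -0.02 ]
qd [-0.001 -0.001  0.001  0.    -0.     0.002  0.   ]
tau [-1.0000e-03 -5.6341e+01  1.2270e+00 -1.9344e+01  1.1000e-02  1.1000e-02
 -0.0000e+00]
eef_pos [193.008 620.081 255.403]
tool_rot [3.142e+00 2.000e-03 1.269e+00]
force [-0.025 -0.552  0.65 ]
torque [-0.015  0.016  0.023]
width 85.664
top tin_1 0.81 [167.7, 261.0] top [444. 381. 105.] min [414. 351.  12.] max [469. 407. 108.] 913 [115.  41.  39.]
top tin_1 0.7 [260.2, 218.5] top [531. 183. 123.] min [501. 152.  28.] max [559. 210. 126.] 797 [107. 103. 102.]
top tin_1 0.68 [167.1, 199.9] top [587. 393. 105.] min [557. 364.  11.] max [615. 422. 108.] 945 [140. 120.  59.]
top tin_1 0.64 [377.3, 225.3] top [528. -89. 123.] min [ 498. -117.   27.] max [556. -59. 126.] 815 [110. 106. 106.]
top tin_1 0.62 [240.3, 292.5] top [379. 212. 105.] min [351. 182.  12.] max [408. 241. 108.] 802 [157. 134.  66.]
top tin_1 0.56 [317.2, 235.0] top [507.  48. 123.] min [478.  19.  60.] max [534.  75. 126.] 681 [114. 110. 110.]
top vati 0.66 [288.0, 282.7] top [397. 102.  43.] min [3
[... 1444 characters left out ...]
de pot 0.8 [322.4, 167.9] top [657. 130.  74.] min [614.  60.  -0.] max [707. 247.  75.] 1659 [103.  97.  90.]
side jar 0.75 [355.0, 191.5] top [635.  -7. 120.] min [599. -43.  21.] max [662.  20. 121.] 1577 [101. 102. 101.]
side tiffin 0.93 [406.8, 234.6] top [ 644. -144.   62.] min [ 595. -206.    4.] max [690. -78.  64.] 3483 [87. 84. 82.]
side tumbler 0.69 [413.1, 294.0] top [ 536. -246.   84.] min [ 507. -276.    2.] max [ 567. -217.   86.] 1630 [73. 70. 72.]
side board 0.64 [317.3, 252.3] top [492. -11.  18.] min [ 448. -167.    9.] max [560. 235.  20.] 5707 [99. 65. 38.]
side board 0.18 [351.5, 241.3] top [525. -94. 121.] min [ 496. -124.   23.] max [551. -68. 122.] 1687 [90. 87. 88.]
```

View pics/top1.png

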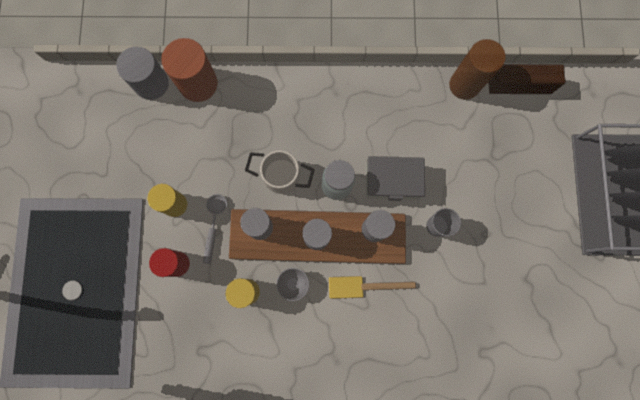

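View pics/side1.png

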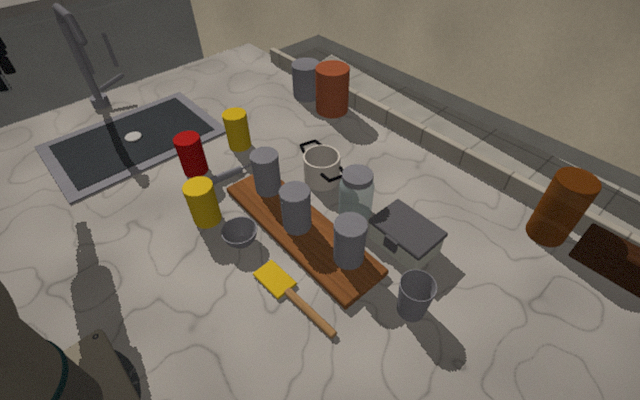

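Tins on the board show in the top view at (255,222), (317,235) and (379,225). The red and yellow look-alikes stand off the board. I'll move above tin_1.

>>> {"method": "step_arm", "body": {"linear": [[-23,32,0],[-46,64,0],[-69,96,0],[-92,128,0],[-115,160,0],[-138,192,0],[-161,224,0],[-161,224,0]], "yaw": [-0.04,-0.08,-0.12,-0.16,-0.2,-0.25,-0.3,-0.302], "gripper": [1,1,1,1,1,1,1,1]}}

```text
clock: 1.47
eef_pos: [365.9, 391.7, 256.5]
tool_rot: [3.138, 0.005, 1.56]
force: [0.9, -1.0, -0.7]
width: 85.3
```

>>> {"method": "step_arm", "body": {"linear": [[-32,25,0],[-63,49,0],[-94,73,0],[-126,97,0],[-157,121,0],[-189,146,0],[-220,170,0],[-220,170,0]], "yaw": [0,0,0,0,0,0,0,0], "gripper": [1,1,1,1,1,1,1,1]}}

```text
clock: 2.13
eef_pos: [534.8, 171.1, 256.5]
tool_rot: [3.137, 0.005, 1.558]
force: [0.4, -1.4, 1.3]
width: 85.3
```

>>> {"method": "step_arm", "body": {"linear": [[0,0,0],[0,0,0],[0,0,0],[0,0,0]], "yaw": [0,0,0,0], "gripper": [1,1,1,1]}}

```text
clock: 2.47
eef_pos: [528.3, 182.2, 256.3]
tool_rot: [-3.141, -0.001, 1.574]
force: [-0.1, 0.0, -0.2]
width: 85.7
```

```bash
cat > m.py <<'E'
from h import *
import sys
def fit(p):
    zt=np.percentile(p[:,2],90); t=p[abs(p[:,2]-zt)<5]
    (x,y),r=cv2.minEnclosingCircle(t[:,:2].astype(np.float32))
    return np.round([x,y,r,zt,len(t)],1), t.mean(0).round(1)
for c in sys.argv[2:]:
    d=cams.get_image(c); save(c+sys.argv[1]+'.png',d['frame'])
    for r in cams.regions_of(c,'tin_1'):
        p=cloud(d,cv2.erode(r['pixels'].astype(np.uint8),np.ones((2,2)))>0)
        if len(p): print(c,round(r['conf'],2),r['pixel'],*fit(p))
s=ctrl.read_state(); print(s['clock'],s['eef_pos'].round(1) if hasattr(s['eef_pos'],'round') else s['eef_pos'],np.round(s['tool_rot'],4),s['force'])
E
python3 m.py a wrist top side
```

```text
wrist 0.77 [554.8, 84.6] [ 444.   377.4   31.9  103.5 5533. ] [443.6 376.  102.7]
wrist 0.74 [41.5, 177.6] [ 530.4  -77.6   27.   119.9 1109. ] [531.5 -69.2 119.5]
wrist 0.71 [531.5, 238.0] [ 588.   389.6   32.2  103.5 3618. ] [586.  388.5 102.8]
wrist 0.67 [350.9, 23.0] [ 388.   209.2   30.1  103.4 2270. ] [397.1 208.6 102.5]
wrist 0.63 [321.6, 191.2] [ 530.8  178.9   31.7  121.5 4603. ] [529.6 179.1 120.7]
wrist 0.59 [163.1, 159.9] [ 508.3   44.6   31.8  121.2 5049. ] [506.7  45.4 120.5]
top 0.84 [318.1, 231.7] [506.5  46.9  30.2 124.9 577. ] [506.7  47.1 122.9]
top 0.77 [152.1, 201.0] [584.7 399.4  28.7 106.7 212. ] [581.4 407.7 104.8]
top 0.72 [379.2, 223.9] [527.3 -88.9  30.8 124.7 575. ] [526.9 -89.1 122.8]
top 0.62 [269.1, 224.2] [520.  164.1  16.3 124.2 118. ] [521.6 164.2 122.5]
top 0.57 [164.1, 261.6] [443.  379.4  30.7 106.8 538. ] [442.2 380.4 104.9]
side 0.88 [264.4, 169.1] [512.  134.7  75.3 120.7 406. ] [526.9 173.5 120.1]
side 0.76 [237.0, 126.3] [583.5 387.   30.6 102.3 253. ] [582.8 384.5 101.7]
side 0.74 [203.6, 200.6] [377.  205.7  30.  102.8 458. ] [376.3 203.3 102.1]
side 0.73 [350.5, 244.0] [526.1 -93.8  31.5 121.6 691. ] [524.6 -96.1 120.8]
side 0.61 [195.7, 156.1] [441.5 373.8  30.5 102.4 310. ] [440.3 371.5 101.8]
side 0.56 [297.2, 206.4] [505.9  42.   31.2 121.2 536. ] [504.4  40.1 120.5]
side 0.31 [238.1, 232.8] [396.8  98.2  38.   40.  211. ] [399.6  98.5  39.2]
2.7667 [529.  180.8 256.3] [-3.1416 -0.      1.5718] [ 0.57133588 -0.50259123 -0.33625926]
```

View pics/wrista.png

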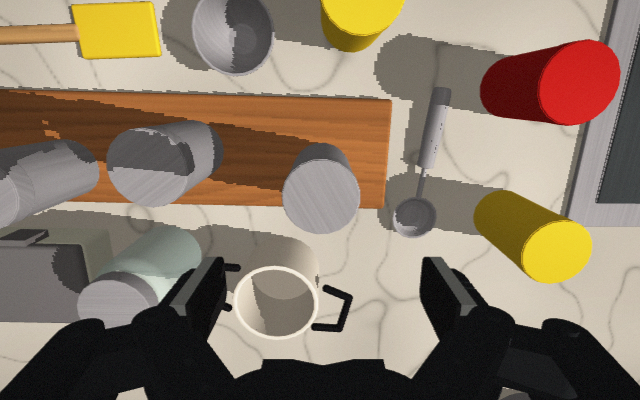

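>>> {"method": "step_arm", "body": {"linear": [[-1,1,25],[-1,1,50],[-1,1,75],[-1,1,100],[-1,1,120],[-1,1,140],[-1,1,155],[-1,1,166]], "yaw": [0,0,0,0,0,0,0,0], "gripper": [1,1,1,1,1,1,1,1]}}

```text
clock: 3.43
eef_pos: [529.6, 179.3, 88.7]
tool_rot: [-3.14, 0.001, 1.571]
force: [0.5, -0.1, 0.0]
width: 85.5
```

>>> {"method": "step_arm", "body": {"linear": [[0,0,0],[0,0,0],[0,0,0],[0,0,0]], "yaw": [0,0,0,0], "gripper": [1,1,1,1]}}

```text
clock: 3.77
eef_pos: [531.0, 179.7, 91.4]
tool_rot: [3.14, -0.001, 1.571]
force: [0.0, -0.4, 0.5]
width: 85.3
```

The wrist view shows tin_1 between the jaws at (321,195), with the spoon well off at (425,150). I'll close now.

>>> {"method": "step_arm", "body": {"linear": [[0,0,0],[0,0,0],[0,0,0],[0,0,0],[0,0,0],[0,0,0],[0,0,0],[0,0,0]], "yaw": [0,0,0,0,0,0,0,0], "gripper": [-1,-1,-1,-1,-1,-1,-1,-1]}}

```text
clock: 4.43
eef_pos: [530.9, 179.7, 91.5]
tool_rot: [3.14, -0.001, 1.571]
force: [-1.3, 0.5, 5.4]
width: 60.9
```

>>> {"method": "step_arm", "body": {"linear": [[0,0,0],[0,0,0],[0,0,0],[0,0,0]], "yaw": [0,0,0,0], "gripper": [-1,-1,-1,-1]}}

```text
clock: 4.77
eef_pos: [530.8, 179.7, 91.5]
tool_rot: [3.14, -0.001, 1.571]
force: [-0.2, 1.5, 5.9]
width: 60.7
```

>>> {"method": "step_arm", "body": {"linear": [[0,0,-5],[0,0,-15],[0,0,-27],[0,0,-40],[0,0,-52],[0,0,-63],[0,0,-71],[0,0,-75]], "yaw": [0,0,0,0,0,0,0,0], "gripper": [-1,-1,-1,-1,-1,-1,-1,-1]}}

```text
clock: 5.43
eef_pos: [530.7, 179.5, 166.7]
tool_rot: [3.14, -0.001, 1.571]
force: [-0.0, 1.0, -3.4]
width: 61.1
```

>>> {"method": "step_arm", "body": {"linear": [[0,0,0],[0,0,0],[0,0,0],[0,0,0],[0,0,0],[0,0,0],[0,0,0],[0,0,0]], "yaw": [0,0,0,0,0,0,0,0], "gripper": [-1,-1,-1,-1,-1,-1,-1,-1]}}

```text
clock: 6.1
eef_pos: [530.1, 179.4, 165.1]
tool_rot: [-3.141, 0.0, 1.571]
force: [0.6, 1.0, -2.9]
width: 61.0
```

>>> {"method": "step_arm", "body": {"linear": [[0,0,0],[0,0,0]], "yaw": [0,0], "gripper": [-1,-1]}}

```text
clock: 6.27
eef_pos: [530.2, 179.4, 165.3]
tool_rot: [-3.142, -0.0, 1.571]
force: [0.4, 0.1, -3.4]
width: 61.0
```

```bash
cat > w.py <<'E'
from h import *
import sys
F=[];T=[]
for i in range(8):
    d=cams.get_image('side'); s=ctrl.read_state(); F.append(s['force']);T.append(s['tau'])
save('side'+sys.argv[1]+'.png',d['frame'])
print(s['clock'],s['eef_pos'],np.mean(F,0).round(2),np.std(F,0).round(2),np.mean(T,0).round(2),s['width'],np.round(s['tool_rot'],3))
E
python3 w.py h1
```

```text
6.6667 [530.23714452 179.3562596  165.31090661] [ 0.18 -0.09 -2.5 ] [0.23 0.66 0.23] [-0.000e+00 -5.207e+01  4.400e-01 -1.477e+01  1.000e-02  0.000e+00
  0.000e+00] 60.762260570949415 [-3.142 -0.     1.571]
```

View pics/sideh1.png

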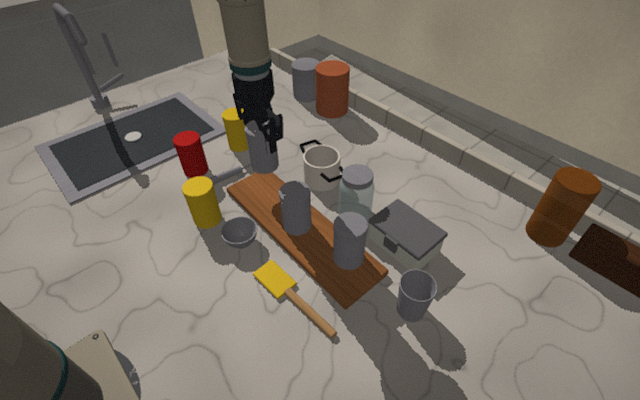

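The side view shows tin_1 lifted clear at (262,148), with about 2.5–3 N of load. I'll lower it back.

>>> {"method": "step_arm", "body": {"linear": [[0,0,10],[0,0,22],[0,0,35],[0,0,47],[0,0,58],[0,0,66],[0,0,71],[0,0,74]], "yaw": [0,0,0,0,0,0,0,0], "gripper": [-1,-1,-1,-1,-1,-1,-1,-1]}}

```text
clock: 7.33
eef_pos: [529.8, 179.4, 91.3]
tool_rot: [-3.14, 0.0, 1.571]
force: [-6.8, -1.5, 29.9]
width: 60.7
```

>>> {"method": "step_arm", "body": {"linear": [[0,0,0.5],[0,0,1],[0,0,1],[0,0,1],[0,0,1]], "yaw": [0,0,0,0,0], "gripper": [-1,-1,-1,-1,-1]}}

```text
clock: 7.75
eef_pos: [529.9, 179.3, 91.5]
tool_rot: [-3.141, 0.0, 1.571]
force: [-2.2, -0.6, 7.9]
width: 60.8
```

>>> {"method": "step_arm", "body": {"linear": [[0,0,0],[0,0,0],[0,0,0],[0,0,0],[0,0,0],[0,0,0],[0,0,0],[0,0,0]], "yaw": [0,0,0,0,0,0,0,0], "gripper": [-0.5,0,0.5,1,1,1,1,1]}}

```text
clock: 8.42
eef_pos: [530.3, 179.4, 90.2]
tool_rot: [3.142, -0.0, 1.571]
force: [-0.1, -0.3, 0.1]
width: 85.4
```

>>> {"method": "step_arm", "body": {"linear": [[0,0,-4],[0,0,-14],[0,0,-30],[0,0,-50],[0,0,-75],[0,0,-95],[0,0,-108],[0,0,-110]], "yaw": [0,0,0,0,0,0,0,0], "gripper": [1,1,1,1,1,1,1,1]}}

```text
clock: 9.08
eef_pos: [531.9, 179.9, 203.8]
tool_rot: [3.136, -0.002, 1.571]
force: [0.9, -0.3, 0.4]
width: 85.3
```

```bash
python3 m.py b wrist
```

```text
wrist 0.94 [585.0, 77.2] [ 445.   373.9   31.1  103.1 4076. ] [447.1 361.1 102.4]
wrist 0.93 [323.8, 205.5] [ 530.2  178.3   31.7  121.4 7069. ] [528.4 178.2 120.6]
wrist 0.8 [357.0, 17.8] [404.  208.8  19.3 102.6 619. ] [407.4 208.3 101.9]
wrist 0.78 [130.2, 168.5] [ 507.9   45.    31.7  121.2 7842. ] [506.4  45.7 120.5]
wrist 0.67 [573.0, 253.7] [ 587.4  390.1   32.3  103.4 4843. ] [585.9 386.2 102.7]
wrist 0.64 [23.4, 176.7] [532.2 -73.   23.   74.2 554. ] [531.6 -65.4  73.8]
9.1833 [530.6 179.5 201.3] [ 3.1398e+00 -7.0000e-04  1.5709e+00] [ 0.25571713  0.41742593 -0.40882646]
```

View pics/wristb.png

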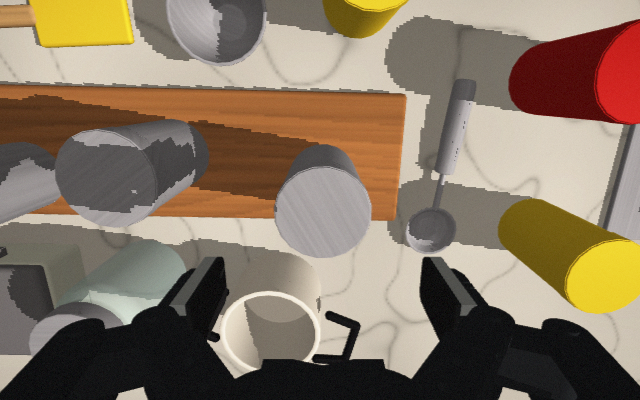

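Tin_1 stands at (530,178), back where it was and upright. Next is tin_2 at (507.5,45).

>>> {"method": "step_arm", "body": {"linear": [[-20,-3,0],[-45,-7,0],[-70,-12,0],[-95,-16,0],[-118,-20,0],[-134,-23,0],[-134,-23,0],[-134,-23,0]], "yaw": [0,0,0,0,0,0,0,0], "gripper": [1,1,1,1,1,1,1,1]}}

```text
clock: 9.85
eef_pos: [506.7, 44.8, 199.5]
tool_rot: [-3.14, 0.0, 1.569]
force: [0.7, -0.8, -0.1]
width: 84.9
```

>>> {"method": "step_arm", "body": {"linear": [[0,0,0],[0,0,0],[0,0,0]], "yaw": [0,0,0], "gripper": [1,1,1]}}

```text
clock: 10.1
eef_pos: [507.3, 46.8, 200.0]
tool_rot: [-3.141, -0.001, 1.573]
force: [0.8, -0.2, 0.5]
width: 85.5
```

```bash
python3 m.py c wrist
```

```text
wrist 0.97 [632.1, 255.0] [593.9 366.3  18.5  17.4 197. ] [592.6 361.4  15.9]
wrist 0.76 [322.1, 211.0] [ 507.9   43.6   31.7  121.4 7235. ] [506.1  43.7 120.6]
wrist 0.73 [133.5, 226.1] [ 527.3  -92.9   31.8  121.2 6902. ] [525.9 -91.8 120.5]
wrist 0.71 [504.9, 232.2] [ 530.1  177.3   31.9  121.4 6790. ] [528.4 176.3 120.7]
wrist 0.69 [549.8, 34.4] [ 390.2  204.4   29.5  103.3 4598. ] [393.6 203.8 102.5]
10.2 [507.3  46.4 200.2] [-3.1415e+00 -3.0000e-04  1.5726e+00] [ 0.38832433  0.68251059 -0.12028844]
```

>>> {"method": "step_arm", "body": {"linear": [[-2,0,15],[-2,0,32],[-2,0,50],[-2,0,68],[-2,0,84],[-2,0,97],[-2,0,106],[-2,0,110]], "yaw": [0,0,0,0,0,0,0,0], "gripper": [1,1,1,1,1,1,1,1]}}

```text
clock: 10.87
eef_pos: [506.7, 43.7, 89.1]
tool_rot: [-3.14, 0.0, 1.572]
force: [0.5, -0.3, 0.2]
width: 85.6
```

>>> {"method": "step_arm", "body": {"linear": [[0,0,0],[0,0,0],[0,0,0],[0,0,0]], "yaw": [0,0,0,0], "gripper": [1,1,1,1]}}

```text
clock: 11.2
eef_pos: [507.8, 43.4, 91.1]
tool_rot: [3.14, -0.0, 1.571]
force: [-0.0, 0.3, 0.6]
width: 85.5
```

>>> {"method": "step_arm", "body": {"linear": [[0,0,0],[0,0,0],[0,0,0],[0,0,0],[0,0,0],[0,0,0],[0,0,0],[0,0,0]], "yaw": [0,0,0,0,0,0,0,0], "gripper": [-1,-1,-1,-1,-1,-1,-1,-1]}}

```text
clock: 11.87
eef_pos: [507.8, 44.1, 91.3]
tool_rot: [3.14, -0.001, 1.572]
force: [-1.1, 1.3, 8.4]
width: 62.0
```

>>> {"method": "step_arm", "body": {"linear": [[0,0,0],[0,0,0],[0,0,0],[0,0,0]], "yaw": [0,0,0,0], "gripper": [-1,-1,-1,-1]}}

```text
clock: 12.2
eef_pos: [507.8, 44.1, 91.3]
tool_rot: [3.14, -0.001, 1.572]
force: [-0.6, 2.5, 7.0]
width: 61.6
```

>>> {"method": "step_arm", "body": {"linear": [[0,0,-5],[0,0,-15],[0,0,-27],[0,0,-40],[0,0,-52],[0,0,-63],[0,0,-71],[0,0,-75]], "yaw": [0,0,0,0,0,0,0,0], "gripper": [-1,-1,-1,-1,-1,-1,-1,-1]}}

```text
clock: 12.87
eef_pos: [507.5, 43.2, 166.5]
tool_rot: [3.14, -0.0, 1.571]
force: [0.0, 0.1, -5.2]
width: 61.9
```

>>> {"method": "step_arm", "body": {"linear": [[0,0,0],[0,0,0],[0,0,0],[0,0,0],[0,0,0],[0,0,0],[0,0,0],[0,0,0]], "yaw": [0,0,0,0,0,0,0,0], "gripper": [-1,-1,-1,-1,-1,-1,-1,-1]}}

```text
clock: 13.53
eef_pos: [507.2, 43.3, 165.1]
tool_rot: [-3.141, 0.0, 1.571]
force: [-0.4, 0.9, -5.2]
width: 61.4
```

>>> {"method": "step_arm", "body": {"linear": [[0,0,0],[0,0,0]], "yaw": [0,0], "gripper": [-1,-1]}}

```text
clock: 13.7
eef_pos: [507.2, 43.4, 165.3]
tool_rot: [-3.141, -0.0, 1.571]
force: [-0.2, 0.2, -5.7]
width: 61.7
```

```bash
python3 w.py h2
```

```text
14.1 [507.26634917  43.33929431 165.31374612] [ 0.03 -0.12 -4.78] [0.52 0.46 0.35] [-0.000e+00 -4.872e+01  3.000e-01 -1.373e+01  1.000e-02  0.000e+00
  0.000e+00] 61.850955252960226 [ 3.142 -0.     1.571]
```

View pics/sideh2.png

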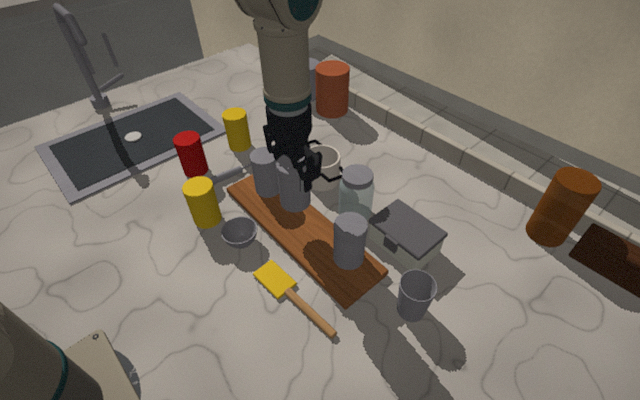

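Tin_2 is lifted, seen at (293,185), and reads about 4.8 N against 2.5 N for tin_1. I'll set it back gently and heft tin_3.

>>> {"method": "step_arm", "body": {"linear": [[0,0,10],[0,0,22],[0,0,35],[0,0,47],[0,0,57],[0,0,64],[0,0,68],[0,0,70]], "yaw": [0,0,0,0,0,0,0,0], "gripper": [-1,-1,-1,-1,-1,-1,-1,-1]}}

```text
clock: 14.77
eef_pos: [507.1, 43.4, 94.6]
tool_rot: [-3.141, 0.0, 1.571]
force: [0.8, -0.1, -4.9]
width: 61.8
```

>>> {"method": "step_arm", "body": {"linear": [[0,0,1],[0,0,2],[0,0,3],[0,0,4],[0,0,5],[0,0,5],[0,0,5]], "yaw": [0,0,0,0,0,0,0], "gripper": [-1,-1,-1,-1,-1,-1,-1]}}

```text
clock: 15.35
eef_pos: [507.7, 43.4, 91.3]
tool_rot: [3.14, -0.0, 1.571]
force: [-1.9, 1.6, 5.4]
width: 62.1
```

>>> {"method": "step_arm", "body": {"linear": [[0,0,0],[0,0,0],[0,0,0],[0,0,0],[0,0,0],[0,0,0],[0,0,0],[0,0,0]], "yaw": [0,0,0,0,0,0,0,0], "gripper": [-0.5,0,0.5,1,1,1,1,1]}}

```text
clock: 16.02
eef_pos: [507.3, 43.3, 90.3]
tool_rot: [3.142, 0.0, 1.571]
force: [0.6, 1.2, 0.2]
width: 85.9
```

>>> {"method": "step_arm", "body": {"linear": [[0,0,-4],[0,0,-14],[0,0,-30],[0,0,-50],[0,0,-75],[0,0,-95],[0,0,-108],[0,0,-110]], "yaw": [0,0,0,0,0,0,0,0], "gripper": [1,1,1,1,1,1,1,1]}}

```text
clock: 16.68
eef_pos: [508.9, 43.5, 203.6]
tool_rot: [3.136, -0.001, 1.571]
force: [-0.2, -0.2, 1.2]
width: 85.6
```

```bash
python3 m.py d wrist
```

```text
wrist 0.92 [323.6, 205.6] [ 507.8   42.5   31.9  121.4 7042. ] [506.2  42.7 120.7]
wrist 0.9 [630.4, 252.1] [593.2 366.3  18.6  16.9 178. ] [593.  361.4  15.4]
wrist 0.83 [138.1, 227.2] [ 527.7  -92.7   31.7  121.2 6596. ] [525.9 -91.5 120.5]
wrist 0.82 [549.1, 29.9] [ 391.   204.5   29.1  103.2 4158. ] [394.7 203.7 102.5]
wrist 0.59 [506.9, 228.2] [ 530.3  177.6   32.1  121.4 6631. ] [528.3 176.3 120.7]
16.7833 [507.6  43.4 201.2] [ 3.1397e+00 -3.0000e-04  1.5710e+00] [-0.35756691  0.54957012 -0.45286185]
```

>>> {"method": "step_arm", "body": {"linear": [[-20,3,0],[-45,7,0],[-70,11,0],[-95,15,0],[-119,18,0],[-136,20,0],[-136,20,0],[-136,20,0]], "yaw": [0,0,0,0,0,0,0,0], "gripper": [1,1,1,1,1,1,1,1]}}

```text
clock: 17.45
eef_pos: [526.4, -93.3, 199.1]
tool_rot: [-3.139, -0.0, 1.569]
force: [-0.1, 0.3, 0.5]
width: 85.3
```

>>> {"method": "step_arm", "body": {"linear": [[0,0,0],[0,0,0],[0,0,0]], "yaw": [0,0,0], "gripper": [1,1,1]}}

```text
clock: 17.7
eef_pos: [527.1, -91.1, 200.1]
tool_rot: [-3.141, -0.001, 1.573]
force: [-0.0, 1.1, -0.5]
width: 85.5
```

```bash
python3 m.py e wrist
```

```text
wrist 0.87 [518.4, 176.5] [ 507.9   41.9   31.8  121.4 8010. ] [506.7  40.8 120.7]
wrist 0.67 [620.7, 191.5] [535.1 158.   23.4  70.9 510. ] [534.4 149.5  70.5]
17.8 [527.3 -91.6 200.2] [-3.1414e+00 -4.0000e-04  1.5726e+00] [0.47685485 1.25575514 0.24148957]
```

View pics/wriste.png

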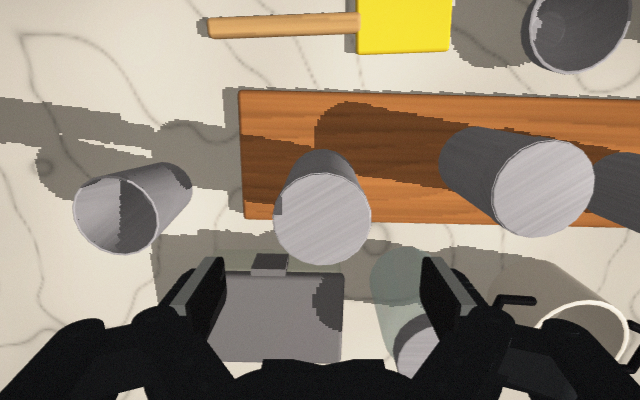

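Tin_3 sits at (322,217), centred between the jaws. I'll descend now.

>>> {"method": "step_arm", "body": {"linear": [[-1,0,15],[-1,0,32],[-1,0,50],[-1,0,68],[-1,0,84],[-1,0,97],[-1,0,106],[-1,0,110]], "yaw": [0,0,0,0,0,0,0,0], "gripper": [1,1,1,1,1,1,1,1]}}

```text
clock: 18.47
eef_pos: [526.7, -93.1, 89.1]
tool_rot: [-3.14, -0.0, 1.572]
force: [-0.3, 0.3, 0.3]
width: 85.2
```

>>> {"method": "step_arm", "body": {"linear": [[0,0,0],[0,0,0],[0,0,0],[0,0,0]], "yaw": [0,0,0,0], "gripper": [1,1,1,1]}}

```text
clock: 18.8
eef_pos: [527.8, -93.7, 91.1]
tool_rot: [3.14, 0.0, 1.571]
force: [-0.2, 0.1, -0.0]
width: 85.4
```

>>> {"method": "step_arm", "body": {"linear": [[0,0,0],[0,0,0],[0,0,0],[0,0,0],[0,0,0],[0,0,0],[0,0,0],[0,0,0]], "yaw": [0,0,0,0,0,0,0,0], "gripper": [-1,-1,-1,-1,-1,-1,-1,-1]}}

```text
clock: 19.47
eef_pos: [527.7, -93.4, 91.3]
tool_rot: [3.14, -0.0, 1.571]
force: [-1.3, 0.7, 7.5]
width: 61.6
```

>>> {"method": "step_arm", "body": {"linear": [[0,0,0],[0,0,0],[0,0,0],[0,0,0]], "yaw": [0,0,0,0], "gripper": [-1,-1,-1,-1]}}

```text
clock: 19.8
eef_pos: [527.7, -93.5, 91.3]
tool_rot: [3.14, -0.0, 1.571]
force: [-0.2, 0.9, 7.2]
width: 61.6
```

>>> {"method": "step_arm", "body": {"linear": [[0,0,-5],[0,0,-15],[0,0,-27],[0,0,-40],[0,0,-52],[0,0,-63],[0,0,-71],[0,0,-75]], "yaw": [0,0,0,0,0,0,0,0], "gripper": [-1,-1,-1,-1,-1,-1,-1,-1]}}

```text
clock: 20.47
eef_pos: [527.8, -93.8, 166.8]
tool_rot: [3.14, 0.0, 1.571]
force: [0.4, 0.5, -2.3]
width: 62.0
```

>>> {"method": "step_arm", "body": {"linear": [[0,0,0],[0,0,0],[0,0,0],[0,0,0],[0,0,0],[0,0,0],[0,0,0],[0,0,0]], "yaw": [0,0,0,0,0,0,0,0], "gripper": [-1,-1,-1,-1,-1,-1,-1,-1]}}

```text
clock: 21.13
eef_pos: [527.2, -93.6, 165.1]
tool_rot: [-3.141, -0.0, 1.571]
force: [-0.7, 0.2, -2.6]
width: 61.5
```

>>> {"method": "step_arm", "body": {"linear": [[0,0,0],[0,0,0]], "yaw": [0,0], "gripper": [-1,-1]}}

```text
clock: 21.3
eef_pos: [527.3, -93.6, 165.3]
tool_rot: [-3.142, -0.0, 1.571]
force: [0.1, 0.9, -2.2]
width: 61.7
```

```bash
python3 w.py h3
```

```text
21.7 [527.29467013 -93.63326381 165.2944327 ] [ 0.28  0.07 -1.91] [0.44 0.42 0.47] [-0.000e+00 -4.960e+01  1.900e-01 -1.392e+01  1.000e-02  0.000e+00
  0.000e+00] 61.67301239669876 [-3.142 -0.     1.571]
```

View pics/sideh3.png

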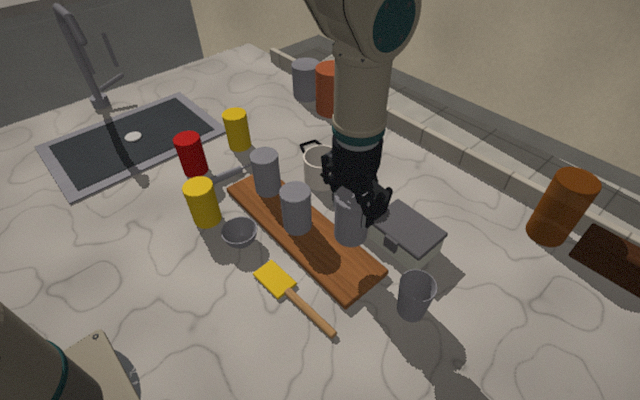

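Tin_3 is lifted, seen at (348,220), and reads about 1.9 N, so tin_2 at 4.8 N is clearly the heaviest. I'll set tin_3 back and return to tin_2.

>>> {"method": "step_arm", "body": {"linear": [[0,0,10],[0,0,22],[0,0,35],[0,0,47],[0,0,57],[0,0,64],[0,0,68],[0,0,70]], "yaw": [0,0,0,0,0,0,0,0], "gripper": [-1,-1,-1,-1,-1,-1,-1,-1]}}

```text
clock: 22.37
eef_pos: [527.0, -93.6, 94.5]
tool_rot: [-3.141, -0.0, 1.571]
force: [-0.4, -1.7, -1.6]
width: 61.9
```

>>> {"method": "step_arm", "body": {"linear": [[0,0,1],[0,0,2],[0,0,3],[0,0,4],[0,0,5],[0,0,5],[0,0,5]], "yaw": [0,0,0,0,0,0,0], "gripper": [-1,-1,-1,-1,-1,-1,-1]}}

```text
clock: 22.95
eef_pos: [527.7, -93.6, 91.3]
tool_rot: [3.14, 0.0, 1.571]
force: [-0.5, 0.7, 4.9]
width: 61.7
```

>>> {"method": "step_arm", "body": {"linear": [[0,0,0],[0,0,0],[0,0,0],[0,0,0],[0,0,0],[0,0,0],[0,0,0],[0,0,0]], "yaw": [0,0,0,0,0,0,0,0], "gripper": [-0.5,0,0.5,1,1,1,1,1]}}

```text
clock: 23.62
eef_pos: [527.3, -93.7, 90.2]
tool_rot: [-3.142, -0.0, 1.571]
force: [-0.2, -0.1, 0.6]
width: 85.6
```

>>> {"method": "step_arm", "body": {"linear": [[0,0,-4],[0,0,-14],[0,0,-30],[0,0,-50],[0,0,-75],[0,0,-95],[0,0,-108],[0,0,-110]], "yaw": [0,0,0,0,0,0,0,0], "gripper": [1,1,1,1,1,1,1,1]}}

```text
clock: 24.28
eef_pos: [529.0, -93.9, 203.7]
tool_rot: [3.136, 0.001, 1.571]
force: [0.1, -0.4, 1.0]
width: 85.4
```

```bash
python3 m.py f wrist
```

```text
wrist 0.86 [322.8, 204.8] [ 528.4  -94.9   31.8  121.4 7025. ] [526.4 -94.6 120.7]
wrist 0.84 [523.0, 170.5] [ 507.8   41.9   32.1  121.4 7841. ] [506.7  40.7 120.7]
wrist 0.65 [618.2, 186.4] [536.2 157.7  23.2  69.9 488. ] [534.7 149.6  69.6]
24.3833 [527.6 -93.7 201.2] [3.1397e+00 3.0000e-04 1.5709e+00] [ 0.47464345  0.6360177  -0.46766269]
```

View pics/wristf.png

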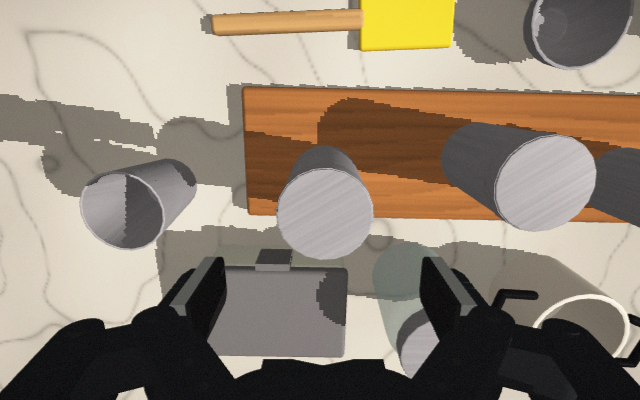

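Tin_3 stands upright at (325,213), back in place. I'll go back to tin_2.

>>> {"method": "step_arm", "body": {"linear": [[20,-3,0],[45,-7,0],[70,-11,0],[95,-15,0],[119,-18,0],[137,-20,0],[137,-20,0],[137,-20,0]], "yaw": [0,0,0,0,0,0,0,0], "gripper": [1,1,1,1,1,1,1,1]}}

```text
clock: 25.05
eef_pos: [506.4, 44.2, 199.3]
tool_rot: [-3.139, 0.0, 1.574]
force: [-1.0, -1.4, 0.1]
width: 85.6
```

>>> {"method": "step_arm", "body": {"linear": [[0,0,0],[0,0,0],[0,0,0],[0,0,0]], "yaw": [0,0,0,0], "gripper": [1,1,1,1]}}

```text
clock: 25.38
eef_pos: [507.3, 42.3, 200.2]
tool_rot: [-3.141, 0.0, 1.569]
force: [0.5, -1.1, -0.1]
width: 85.5
```

```bash
python3 m.py g wrist
```

```text
wrist 0.85 [553.2, 33.1] [ 392.2  202.8   28.4  103.2 4224. ] [394.2 202.1 102.5]
wrist 0.84 [512.5, 230.7] [ 529.9  177.4   32.1  121.4 6820. ] [528.4 176.2 120.7]
wrist 0.79 [324.6, 207.7] [ 508.    42.4   31.8  121.4 7210. ] [506.2  42.6 120.7]
wrist 0.73 [633.9, 255.9] [593.  365.3  18.4  12.3 158. ] [593.  361.2  10.5]
wrist 0.66 [138.4, 229.3] [ 527.9  -94.3   32.2  121.2 6818. ] [526.3 -92.9 120.5]
25.4833 [507.3  42.7 200.3] [-3.1416e+00  1.0000e-04  1.5698e+00] [ 1.3870972   0.41932722 -0.94165419]
```

>>> {"method": "step_arm", "body": {"linear": [[0,0,15],[0,0,32],[0,0,50],[0,0,68],[0,0,84],[0,0,97],[0,0,106],[0,0,110]], "yaw": [0,0,0,0,0,0,0,0], "gripper": [1,1,1,1,1,1,1,1]}}

```text
clock: 26.15
eef_pos: [506.8, 43.1, 89.2]
tool_rot: [-3.14, 0.0, 1.571]
force: [0.1, 0.7, -0.7]
width: 85.6
```

>>> {"method": "step_arm", "body": {"linear": [[0,0,0],[0,0,0],[0,0,0],[0,0,0]], "yaw": [0,0,0,0], "gripper": [1,1,1,1]}}

```text
clock: 26.48
eef_pos: [507.8, 43.4, 91.0]
tool_rot: [3.14, -0.0, 1.571]
force: [-0.1, 0.1, 0.3]
width: 85.3
```

>>> {"method": "step_arm", "body": {"linear": [[0,0,0],[0,0,0],[0,0,0],[0,0,0],[0,0,0],[0,0,0],[0,0,0],[0,0,0]], "yaw": [0,0,0,0,0,0,0,0], "gripper": [-1,-1,-1,-1,-1,-1,-1,-1]}}

```text
clock: 27.15
eef_pos: [507.7, 43.8, 91.2]
tool_rot: [3.14, -0.0, 1.571]
force: [-0.9, 1.3, 7.0]
width: 61.9
```

>>> {"method": "step_arm", "body": {"linear": [[0,0,0],[0,0,0],[0,0,0],[0,0,0]], "yaw": [0,0,0,0], "gripper": [-1,-1,-1,-1]}}

```text
clock: 27.48
eef_pos: [507.7, 43.8, 91.2]
tool_rot: [3.14, -0.0, 1.571]
force: [-1.5, 1.2, 7.2]
width: 62.1
```

>>> {"method": "step_arm", "body": {"linear": [[0,0,-5],[0,0,-15],[0,0,-28],[0,0,-42],[0,0,-56],[0,0,-70],[0,0,-84],[0,0,-98]], "yaw": [0,0,0,0,0,0,0,0], "gripper": [-1,-1,-1,-1,-1,-1,-1,-1]}}

```text
clock: 28.15
eef_pos: [506.6, 43.1, 189.2]
tool_rot: [-3.141, 0.0, 1.571]
force: [-0.5, -0.3, -4.6]
width: 62.0
```

>>> {"method": "step_arm", "body": {"linear": [[0,0,-14],[0,0,-28],[0,0,-42],[0,0,-56],[0,0,-68],[0,0,-77],[0,0,-82],[0,0,-82]], "yaw": [0,0,0,0,0,0,0,0], "gripper": [-1,-1,-1,-1,-1,-1,-1,-1]}}

```text
clock: 28.82
eef_pos: [507.5, 43.3, 271.3]
tool_rot: [3.14, -0.0, 1.571]
force: [0.2, 0.2, -5.0]
width: 61.6
```

>>> {"method": "step_arm", "body": {"linear": [[0,0,0],[0,0,0],[0,0,0],[0,0,0],[0,0,0],[0,0,0],[0,0,0],[0,0,0]], "yaw": [0,0,0,0,0,0,0,0], "gripper": [-1,-1,-1,-1,-1,-1,-1,-1]}}

```text
clock: 29.48
eef_pos: [507.2, 43.4, 270.2]
tool_rot: [-3.141, -0.0, 1.571]
force: [0.2, 0.0, -4.6]
width: 61.6
```

```bash
python3 w.py h4; python3 m.py z side top
```

```text
29.8833 [507.27747351  43.35183872 270.32060374] [ 0.21 -0.01 -5.11] [0.23 0.46 0.36] [-0.000e+00 -4.481e+01  1.600e-01 -1.864e+01  1.000e-02  0.000e+00
 -0.000e+00] 61.89745896971304 [ 3.142 -0.     1.571]
side 0.91 [288.4, 145.3] [502.7  40.   28.4 299.9 310. ] [491.1  40.4 299.5]
side 0.91 [231.8, 127.5] [583.6 385.8  30.2 102.2 248. ] [582.9 383.5 101.6]
side 0.9 [196.0, 153.3] [419.1 320.4  89.6 102.2 326. ] [439.9 372.3 101.7]
side 0.8 [352.0, 239.7] [525.2 -96.3  30.8 121.6 684. ] [523.9 -97.6 120.8]
side 0.79 [263.5, 170.1] [527.4 176.6  31.3 120.9 372. ] [524.1 174.2 120.1]
side 0.72 [413.0, 293.1] [ 537.  -246.6   31.5   81.   265. ] [ 537.2 -248.2   81.3]
side 0.57 [202.9, 201.0] [376.7 207.6  31.8 102.7 486. ] [375.6 204.4 102.1]
side 0.22 [240.7, 231.1] [395.7  97.9  37.4  39.4 182. ] [396.4  93.4  38.7]
top 0.87 [383.3, 220.7] [527.8 -92.1  31.2 125.1 463. ] [528.5 -96.2 123. ]
top 0.82 [257.9, 220.3] [529.5 181.   30.5 124.6 563. ] [528.9 180.9 122.8]
top 0.78 [168.7, 202.0] [585.3 392.4  29.8 106.2 524. ] [585.5 392.1 104.6]
top 0.68 [240.4, 294.0] [378.8 211.2  30.5 106.8 572. ] [378.2 210.9 104.9]
top 0.58 [168.0, 260.2] [443.6 380.8  31.4 106.4 581. ] [442.4 380.4 104.6]
30.0833 [507.3  43.4 270.3] [ 3.1416 -0.      1.571 ] [ 0.03164353  0.15623457 -4.98852325]
```

View pics/sideh4.png

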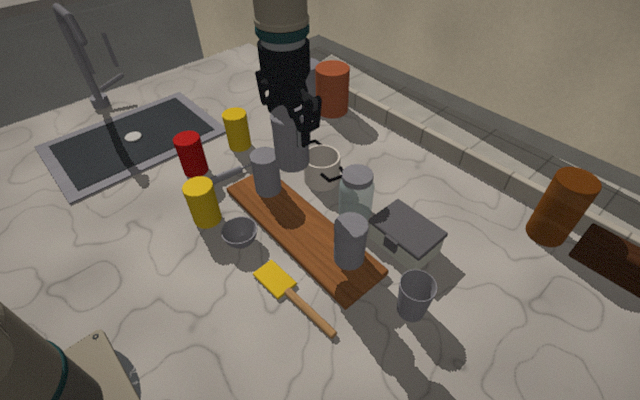

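The side view shows tin_2 held upright at (290,145). Its top is at z≈300, so its base is at about 197 mm. The other two tins are standing in place.

```bash
python3 -c "
from cell import ctrl
print(ctrl.finish_job())"
```

```text
the job is handed in; nothing more can be done
None
```

I hefted all three tins in order, left, middle, right. Each was raised about 75 mm off the board for over a second. The wrist loads averaged 2.5 N for tin_1, 4.8 N for tin_2 and 1.9 N for tin_3, so tin_2 (the middle one) is clearly the heaviest.

- **Lighter tins:** tin_1 and tin_3 stand upright on the board. The last views put them within about 3 mm of where they started, about as close as the cameras agree.
- **Heaviest tin:** tin_2 went back on the board while I hefted tin_3, then I lifted it again. I handed in at about 30 s, still holding it upright with its base about 197 mm above the counter. The load then read about 5.0 N, which agrees with its first heft.
- **Other things:** nothing else on the counter showed any movement in the last pictures.
- **One rough moment:** setting tin_1 down gave a brief wrist force of about 30 N, under the limits. I set the other tins down more gently.
- **Camera disagreement:** the side and top cameras differed by about 4 to 5 mm in y throughout. I went by the wrist camera, which read between them.

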